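# Hold a spring clamp gaping over a glue-up

### The job

The thin facing standing against the board in the grooved block is about to be glued on. Take the larger of the two spring clamps off its rack by squeezing its handles, bring it down over the middle of the top edge of board and facing, and hold it squeezed open there with its jaw pads on either side of the pair, wholly below the top edge and touching neither piece. Finish while still holding it open, so that I can line up the facing before it closes, and do not disturb the facing or the smaller clamp.

Things in the scene. Friction and masses are not known exactly. Their poses are not given: they have to be found in the camera images.
- spring_clamp: The larger black spring clamp, clipped on the rack's rail, handles up, jaws down: 143 mm high, 24 mm wide. Origin on its pivot pin; z up, y along the pin and the rail, x across: handles and jaws move along x. Works either way round. Throat free up to 10 mm below the pivot. The frame is the -x lever's: squeezed evenly it leans by half the joint value and the pivot stays put.
- spring_clamp_grip (a point): Point midway between the handles, 57 mm above the pivot: grip here from above, fingers closing along the clamp's x. The rubber-covered handles (24 mm wide, 32 to 80 mm above the pivot) splay upward in a V, 55 mm over their outsides here and 67 mm at the top. Squeezing takes 6 to 14 N; at the stop they are parallel, 28 mm over their outsides. A 40 N grip squeezes to the stop.
- spring_clamp_arm (a joint): Opening angle of the larger clamp: 0 as clipped on the 10 mm rail, -0.2 with the pads together, 0.46 squeezed fully open (stop). Spring torque 0.36 Nm at 0, 0.77 Nm at 0.46.
- spring_clamp_tip_near (a point): Lower end of the inner face of the -x jaw pad, mid-width, 60 mm below the pivot on the rail, 57 mm below it when fully squeezed. The pads are 20 mm high, 24 mm wide; at the stop they stand 28 mm apart at their upper ends, 37 mm at their lower ends.
- spring_clamp_tip_far (a point): The same point on the +x jaw pad.
- small_clamp: The smaller spring clamp, same shape, 93 mm high, clipped on the same rail 80 to 100 mm from the larger one (either side). Too small for the job; leave it. Origin at its pivot, axes as for the larger one.
- clamp_rack: Fixed rack: an upright plywood rail 10 mm thick and 230 mm long along the rack's y, top at 75 mm above the table, on two wooden feet 70 mm deep. Origin under its centre, x across the rail, z up. It may stand left or right of the grooved block. The clamps' pads grip the top 22 mm of the rail.
- glue_rest: Fixed grooved pale wooden block 66 x 236 x 33 mm with a dark board 10 mm thick, 200 mm long standing fixed in its groove, top edge 118 mm above the table. Origin under the block's centre, y along the board, x across it, the facing stands on the -x side (robot side), z up.
- edge_mid (a point): Middle of the pair's top edge: centre of the 16.5 mm total thickness of board and facing, halfway along the board, at the top edge (118 mm above the table). Axes as glue_rest.
- facing: Loose pale plywood facing 6 mm thick, 200 mm long, 100 mm high, 100 g, standing upright in the groove in front of the board, 0.5 mm from it, its top level with the board's; it shifts or leans if touched. Origin at the centre of its lower edge, z up, y along it.

How it is judged:
By the outcome, as a careful person would: the job done as asked, in the order asked, and still so for the second after the job is handed in, while the arm keeps its last pose, push and grip.
It also fails if it takes over 35 s, if anything falls off the work surface, if the arm or the gripper's body presses on something with over 40 N, if the wrist force passes 120 N, or if a joint passes its speed limit or range.

### The arm

A 7-joint arm with a two-finger parallel gripper is mounted at the origin on a cart in front of the work surface, level with it; the furniture and walls round the work are solid. World frame = base frame: x ahead of the robot, y to its left, z up, the work surface at z = 0. Lengths are in m, angles in rad, forces in N, time in s.
With the tool pointing down it reaches from about 0.4 to 0.875 m from the base axis. Payload 6.5 kg.
Tool frame: the origin (TCP) lies at the centre of the arm's flange, where the gripper is bolted on; the fingertips stand env.finger_overhang ahead of it and the grasp point (between the pads) lies 147 mm ahead of it (env.finger_overhang is the distance from the TCP to the fingertips, in m); z points along the fingers, y is the line along which they close (so a half turn about z gives the same grasp; the last joint's range is limited). The gripper opens to 88 mm and grips with 3 to 60 N. Pads are 18 mm wide; open, the fingers measure 123 mm over their backs; the gripper's body (75 mm by 187 mm) begins 45 mm behind the grasp point.
Start: joints at [-1.331, 0.536, -0.004, 1.538, 0.003, 1.067, -0.071], TCP at [0.196, 0.62, 0.405] pointing down, gripper open.
Joint ranges: [-2.7, 2.7], [-0.37, 2.16], [-1.27, 1.26], [0.24, 2.4], [-1.31, 4.45], [0.19, 1.91], [-2.76, 2.76]. Speed limits (rad/s): [2.39, 2.39, 3.14, 3.14, 3.14, 3.14, 3.14].

### API

Orientations are given as a unit quaternion [x, y, z, w].
In Python, from workcell import env gives the robot as it stands.
- The arm moves only by the shell command python3 -m jog 'ROWS' [FORCE]. ROWS is JSON, a list that holds one entry, the list of rows, each a list of 7 numbers: the finger opening in mm, from 0 to 88.1, then the shift along the tool's x, y, z in units of 30 mm (1.0 is 30 mm), then the turn, a rotation vector about the tool's x, y, z in units of 10 degrees (1.0 is 10 degrees). A call has 1 to 20 rows; each row is the pose to reach, as a shift and turn from the pose commanded when the call began, along the tool's axes at that moment; what a row does not reach only later rows make up. A row lasts 1/8 s, in which the tool goes at most 62.5 mm and 10.7 degrees, less where a joint would pass 70% of its speed; a pose out of reach is approached as far as the arm can. A call with a gripper value outside its range is refused whole. The fingers move at their own pace and stop on an object; FORCE is the grip in N (left out, the last holds). Time passes only in rows, so rows that repeat a pose let the fingers close. It gives the time, the measured TCP pose, the force, the opening and the grip force at its end, in the units of the state.
- env.get_obs(): the state, without advancing time (a new reading comes with each control period).
- env.camera(name): name is "scene" or "top" or "wrist"; returns the picture (384x512x3 uint8, blue, green, red); there is no depth.
- env.camera_info(name): a dict with "mtx" (3x3 intrinsics, pixels), "D" ([k1, k2, p1, p2, k3] as OpenCV has them; the pictures are not rectified), "pose" (4x4, takes a point from camera to world coordinates); the wrist camera has in their place "tool_from_camera" (4x4, takes a point from camera to tool coordinates, whose origin is the TCP and whose axes are the flange's). Camera axes: x right, y down, z forward; pixel columns grow to the right and rows downward; lengths in m; the calibration is good to about 2 mm. A picture is of the moment at which its call begins: read the wrist's pose just before it. camera_info takes no time and is no camera call.
- env.sign_off(): hands the job in; it is judged then, once.
Trained networks look in the newest picture that a camera, given by its name, has taken for a name from the list of things; names that differ only in an ending like _2 or _b are one class to them, and where a whole thing is asked for, a point or a joint stands for the part that bears it (a point fixed in the world has none). Each returns a list of dicts, best first, with "score" (0 to 1); they miss things now and then, are a little off and sometimes report something else, mostly with a low value. They report only what shows in the picture. A call takes as long as a camera call.
- env.silhouettes(camera, target): "region" (384x512 bool, what is visible of it).
- env.mark_of(camera, target): "location" ([x, y, z] in m, in world coordinates, good to about 4 mm: a listed point, or the origin of a listed thing).
The state is a dict: "clock": time; "joint_positions": joint angles; "joint_velocities": joint speeds; "effort": joint torques, N m; "tcp_pos": TCP position; "tcp_rot": TCP orientation; "contact_force": force on the tool from outside, world axes, zero at the start; "moment": the same for the moment, N m; "opening": opening from 0.0 (shut) to 1.0 (fully open); "gripper_force": force on a finger pad.
Only numpy, scipy, OpenCV 4.12 (cv2) and the standard library are available. Lean on these libraries where they do the work, as an engineer would, in place of code of your own. Each camera call takes 0.05 s, during which the arm holds its last target. There are 200 camera calls.

## Working session

There is one attempt and no reset: what is moved stays moved. The work goes in short steps, Python scripts to look and compute and a shell command to move; the robot and the scene stay as the last step left them, time stands still between calls to the robot, and variables do not carry over. Pictures are saved under pics/ and viewed, at most 10 in all, crops included, and the job is handed in when it is done.

```bash
mkdir -p pics
python3 - <<'E'
from workcell import env
import cv2, numpy as np
o=env.get_obs(); print(o['clock'],o['tcp_pos'],o['tcp_rot'],o['opening'],env.finger_overhang)
for c in ['scene','top']:
    im=env.camera(c); cv2.imwrite(f'pics/{c}0.png',im)
    for t in ['spring_clamp','spring_clamp_grip','small_clamp','clamp_rack','glue_rest','edge_mid','facing','spring_clamp_tip_near','spring_clamp_tip_far']:
        r=env.mark_of(c,t); print(c,t,[(np.round(d['location'],4).tolist(),round(d['score'],2)) for d in r[:3]])
print(env.get_obs()['clock'])
E
```

```text
0.0 [0.19558409 0.61954782 0.40385521] [ 1.52271826e-01  9.88338293e-01 -8.40331078e-04 -6.15420303e-05] 0.9997383430535257 0.166
scene spring_clamp [([0.5309, -0.1465, 0.1123], 0.56)]
scene spring_clamp_grip [([0.5379, -0.1439, 0.1685], 0.92)]
scene small_clamp [([0.5215, -0.2371, 0.1004], 0.9), ([0.5303, -0.1448, 0.054], 0.38)]
scene clamp_rack [([0.5283, -0.1936, -0.0048], 0.7)]
scene glue_rest [([0.5009, 0.2447, 0.0016], 0.87)]
scene edge_mid [([0.5046, 0.2398, 0.1213], 0.56)]
scene facing [([0.4964, 0.2414, 0.0191], 0.86)]
scene spring_clamp_tip_near [([0.5262, -0.1431, 0.0502], 0.68), ([0.5013, 0.2439, 0.0036], 0.67)]
scene spring_clamp_tip_far [([0.5423, -0.1502, 0.05], 0.72)]
top spring_clamp [([0.5329, -0.146, 0.1122], 0.62), ([0.5369, -0.1412, 0.0518], 0.36)]
top spring_clamp_grip [([0.5342, -0.1497, 0.1691], 0.7)]
top small_clamp [([0.5245, -0.2364, 0.1001], 0.67)]
top clamp_rack [([0.5257, -0.198, 0.0026], 0.82)]
top glue_rest [([0.4991, 0.2447, -0.0018], 0.96)]
top edge_mid [([0.5025, 0.2449, 0.1199], 0.8)]
top facing [([0.499, 0.2416, 0.0165], 0.52), ([0.4988, 0.2463, 0.0015], 0.39)]
top spring_clamp_tip_near [([0.5288, -0.1434, 0.0527], 0.57)]
top spring_clamp_tip_far [([0.5367, -0.144, 0.0531], 0.43)]
1.0
```

```bash
python3 -c "
import cv2,numpy as np
cv2.imwrite('pics/both0.png',cv2.resize(np.vstack([cv2.imread('pics/scene0.png'),cv2.imread('pics/top0.png')]),(400,600)))"
```

```text
(no output)
```

View pics/scene0.png

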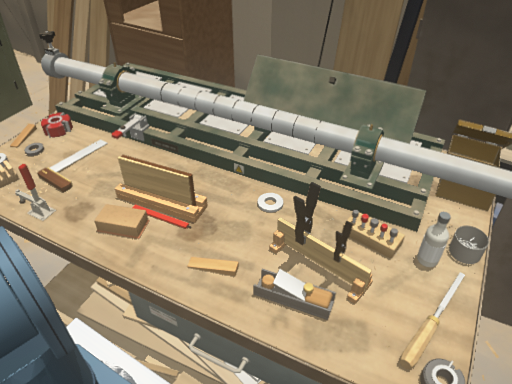

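View pics/top0.png

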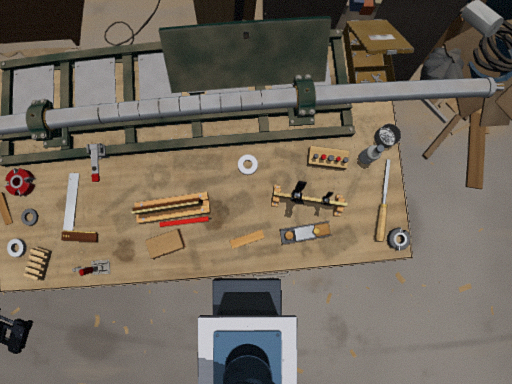

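The scene picture shows the rack's large clamp near (305,215), the small one at (342,240) and the grooved block at (160,190). In the top view they are at (299,194), (330,200) and (172,206), and the space between them is clear at height. Next I'll write a helper and take a wrist view over the block.

```bash
cat > h.py <<'E'
from workcell import env
import numpy as np, cv2
from scipy.spatial.transform import Rotation as R
def rows(pos, yang):
    """row values to bring TCP to pos, pointing down, tool y at world angle yang (deg)"""
    o=env.get_obs(); r0=R.from_quat(o['tcp_rot']); a=np.radians(yang)
    y=np.array([np.cos(a),np.sin(a),0]); z=np.array([0,0,-1.]); x=np.cross(y,z)
    r1=R.from_matrix(np.c_[x,y,z])
    return np.round(r0.inv().apply(np.array(pos)-o['tcp_pos'])/.03,3), np.round(np.degrees((r0.inv()*r1).as_rotvec())/10,3)
def wrist(name):
    o=env.get_obs(); im=env.camera('wrist'); cv2.imwrite(name,im); i=env.camera_info('wrist')
    T=np.eye(4); T[:3,:3]=R.from_quat(o['tcp_rot']).as_matrix(); T[:3,3]=o['tcp_pos']
    return im, np.array(i['mtx']), np.array(i['D']), T@np.array(i['tool_from_camera'])
def onplane(px,K,D,T,z):
    n=cv2.undistortPoints(np.float64(px).reshape(-1,1,2),K,D)[:,0]
    d=np.c_[n,np.ones(len(n))]@T[:3,:3].T
    return T[:3,3]+d*((z-T[2,3])/d[:,2])[:,None]
def proj(P,K,D,T):
    M=np.linalg.inv(T); return cv2.projectPoints(np.float64(P).reshape(-1,1,3),cv2.Rodrigues(M[:3,:3])[0],M[:3,3],K,D)[0][:,0]
E
python3 - <<'E'
from h import *
print(env.camera_info('wrist'))
print(rows([.46,.24,.44],8)); print(rows([.47,-.146,.42],-5.7))
for c in ['top']:
    i=env.camera_info(c); print(np.round(i['pose'],3).tolist(),i['mtx'])
E
```

```text
{'mtx': array([[291.98269213,   0.        , 252.2669849 ],
       [  0.        , 291.98269213, 187.4064618 ],
       [  0.        ,   0.        ,   1.        ]]), 'D': array([-0.06161476,  0.        ,  0.        ,  0.        ,  0.        ]), 'tool_from_camera': array([[-6.56801569e-04, -9.46087442e-01, -3.23910668e-01,
         8.50321494e-02],
       [ 9.99999743e-01, -7.14818962e-04,  6.01395542e-05,
        -9.64553325e-04],
       [-2.88434765e-04, -3.23910545e-01,  9.46087668e-01,
         2.02237898e-02],
       [ 0.00000000e+00,  0.00000000e+00,  0.00000000e+00,
         1.00000000e+00]])}
(array([-12.214,  -9.422,  -1.176]), array([0.   , 0.   , 6.448]))
(array([-16.404, -21.592,  -0.51 ]), array([0.   , 0.   , 7.818]))
[[0.001, -0.996, 0.088, 0.436], [-1.0, -0.003, -0.016, 0.005], [0.016, -0.088, -0.996, 1.143], [0.0, 0.0, 0.0, 1.0]] [[351.25407354   0.         251.62111631]
 [  0.         351.25407354 197.1387552 ]
 [  0.           0.           1.        ]]
```

```bash
python3 -m jog '[[[88,-12.2,-9.4,-1.2,0,0,6.45],[88,-12.2,-9.4,-1.2,0,0,6.45],[88,-12.2,-9.4,-1.2,0,0,6.45],[88,-12.2,-9.4,-1.2,0,0,6.45],[88,-12.2,-9.4,-1.2,0,0,6.45],[88,-12.2,-9.4,-1.2,0,0,6.45],[88,-12.2,-9.4,-1.2,0,0,6.45],[88,-12.2,-9.4,-1.2,0,0,6.45],[88,-12.2,-9.4,-1.2,0,0,6.45],[88,-12.2,-9.4,-1.2,0,0,6.45],[88,-12.2,-9.4,-1.2,0,0,6.45]]]'
python3 - <<'E'
from h import *
im,K,D,T=wrist('pics/w1.png')
np.savez('w1.npz',K=K,D=D,T=T)
for t in ['edge_mid','glue_rest','facing']:
    print(t,[(np.round(d['location'],4).tolist(),round(d['score'],2)) for d in env.mark_of('wrist',t)[:2]])
print(rows([.48,-.146,.42],-5.7),env.get_obs()['joint_positions'])
E
```

```text
clock: 2.38
tcp_pos: [0.4589, 0.2423, 0.4405]
tcp_rot: [0.655, 0.756, -0.0, -0.0]
contact_force: [-0.1, -0.5, -0.5]
opening: 0.996
gripper_force: 0.0
edge_mid [([0.4976, 0.2429, 0.1167], 0.81)]
glue_rest [([0.5047, 0.2409, 0.0031], 0.7), ([0.5023, 0.2451, 0.1146], 0.42)]
facing [([0.498, 0.2455, 0.0149], 0.67)]
(array([-12.883,  -1.132,   0.688]), array([-1.000e-03, -0.000e+00,  1.376e+00])) [-0.8857821   0.28019412  0.38277749  1.86175187 -0.12142287  1.02241659
 -0.31238656]
```

View pics/w1.png

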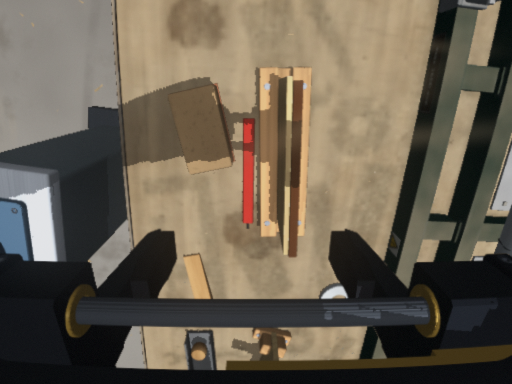

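The wrist view shows the pair's top edge running from about (290,78) to (290,257). The pale facing is on its left (robot side) and the dark board on its right. I'll measure its edges with sub-pixel profiles.

Run:
```python
import cv2
im=cv2.imread('pics/w1.png')
for r in [85,120,160,200,240]: print(r,[int(v) for v in im[r,272:312].mean(1)])
print([int(v) for v in im[66:90,290].mean(1)],[int(v) for v in im[66:90,297].mean(1)]); print([int(v) for v in im[246:268,286].mean(1)],[int(v) for v in im[246:268,293].mean(1)])
cv2.imwrite('pics/w1c.png',cv2.resize(im[62:264,250:320],None,fx=2.9,fy=2.9,interpolation=cv2.INTER_CUBIC))
```

```text
85 [103, 100, 100, 98, 100, 98, 78, 61, 60, 59, 61, 59, 61, 64, 101, 165, 195, 197, 197, 195, 142, 76, 72, 74, 76, 75, 77, 77, 78, 77, 92, 170, 196, 199, 189, 173, 165, 172, 168, 133]
120 [104, 100, 99, 97, 94, 76, 54, 55, 55, 55, 55, 57, 58, 65, 104, 140, 145, 148, 165, 152, 78, 70, 74, 75, 78, 77, 74, 68, 71, 84, 137, 173, 176, 171, 169, 166, 160, 144, 140, 145]
160 [105, 103, 101, 99, 92, 72, 55, 54, 55, 53, 54, 56, 58, 78, 107, 111, 113, 114, 97, 47, 44, 47, 47, 48, 47, 49, 48, 58, 118, 176, 182, 181, 176, 173, 169, 151, 140, 154, 156, 156]
200 [102, 100, 98, 98, 84, 54, 52, 53, 52, 51, 53, 59, 112, 181, 185, 184, 182, 156, 69, 67, 69, 69, 69, 71, 71, 74, 91, 138, 177, 177, 174, 172, 171, 158, 135, 142, 141, 137, 134, 131]
240 [107, 108, 109, 110, 108, 106, 103, 102, 89, 58, 61, 120, 181, 186, 185, 178, 143, 71, 69, 71, 68, 69, 70, 73, 79, 113, 142, 147, 147, 150, 151, 152, 152, 154, 154, 153, 153, 154, 151, 151]
[119, 98, 113, 126, 115, 107, 106, 105, 104, 118, 186, 195, 195, 196, 196, 197, 197, 197, 198, 197, 197, 198, 199, 199] [134, 147, 168, 175, 176, 176, 177, 178, 176, 179, 179, 178, 180, 174, 121, 84, 79, 78, 79, 75, 75, 76, 74, 72]
[181, 182, 182, 181, 182, 181, 181, 181, 171, 144, 144, 144, 144, 145, 145, 146, 147, 148, 149, 149, 148, 146] [70, 71, 70, 71, 70, 70, 68, 70, 70, 70, 82, 120, 147, 149, 152, 153, 158, 158, 159, 160, 159, 159]
```

View pics/w1c.png

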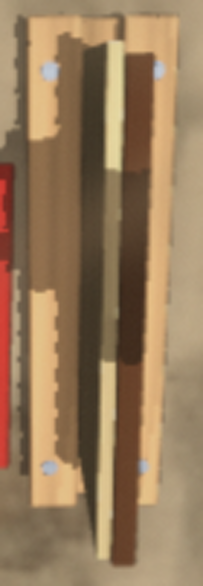

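```bash
python3 -m jog '[[[88,-12.9,-1.1,0.7,0,0,1.4],[88,-12.9,-1.1,0.7,0,0,1.4],[88,-12.9,-1.1,0.7,0,0,1.4],[88,-12.9,-1.1,0.7,0,0,1.4],[88,-12.9,-1.1,0.7,0,0,1.4],[88,-12.9,-1.1,0.7,0,0,1.4],[88,-12.9,-1.1,0.7,0,0,1.4],[88,-12.9,-1.1,0.7,0,0,1.4]]]'
python3 - <<'E'
from h import *
im,K,D,T=wrist('pics/w2.png')
np.savez('w2.npz',K=K,D=D,T=T)
for t in ['spring_clamp','spring_clamp_grip','small_clamp','clamp_rack','spring_clamp_tip_near','spring_clamp_tip_far']:
    print(t,[(np.round(d['location'],4).tolist(),round(d['score'],2)) for d in env.mark_of('wrist',t)[:2]])
E
```

```text
clock: 3.58
tcp_pos: [0.4809, -0.1472, 0.4196]
tcp_rot: [0.744, 0.668, -0.0, -0.0]
contact_force: [-0.5, 1.7, -1.0]
opening: 0.998
gripper_force: 0.0
spring_clamp [([0.5334, -0.1472, 0.1113], 0.87)]
spring_clamp_grip [([0.5309, -0.1434, 0.1715], 0.83)]
small_clamp [([0.5195, -0.2347, 0.0974], 0.66)]
clamp_rack [([0.5325, -0.1877, 0.0019], 0.68)]
spring_clamp_tip_near [([0.5317, -0.1469, 0.0516], 0.59)]
spring_clamp_tip_far [([0.5384, -0.1456, 0.0519], 0.74)]
```

View pics/w2.png

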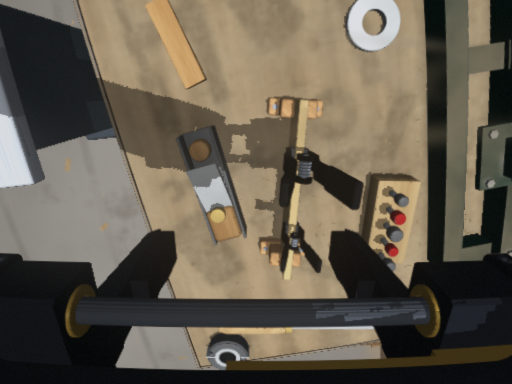

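The crop shows the top edges clearly. The second wrist view shows the rail from (303,100) to (288,278), the big clamp's pivot near (304,166) and the small one's near (294,242). I'll fit both lines.

Run:
```python
from h import *
d=np.load('w1.npz'); K,D,T=d['K'],d['D'],d['T']
L=onplane([(286,85),(286,120),(285.5,160),(284.1,200),(283.1,240)],K,D,T,.118)
Rr=onplane([(302.6,85),(301.9,120),(300.2,160),(298.8,200),(297.2,240)],K,D,T,.118)
for P in (L,Rr): p=np.polyfit(P[:,1],P[:,0],1); print('yaw',np.degrees(-np.arctan(p[0])),'x at .243',np.polyval(p,.243))
print('ends',onplane([(290,75.5),(297,80),(286,254.5),(293,256.7)],K,D,T,.118)[:,:2])
im=cv2.imread('pics/w2.png'); d=np.load('w2.npz'); K,D,T=d['K'],d['D'],d['T']
for r in [122,130,140,205,212,220]: print(r,[int(v) for v in im[r,284:314].mean(1)])
print(proj([(.533,-.1465,.1115),(.533,-.1465,.1685)],K,D,T))
s=env.silhouettes('wrist','spring_clamp')[0]; m=s['region']; print(s['score'],m.sum()); ys,xs=np.nonzero(m)
print(xs.min(),xs.max(),ys.min(),ys.max())
cv2.imwrite('pics/w2c.png',cv2.resize(im[90:270,250:380],None,fx=3.3,fy=3.3,interpolation=cv2.INTER_CUBIC))
```

```text
yaw 8.987830290993877 x at .243 0.4932112751802191
yaw 9.059565973933937 x at .243 0.5096621233823562
ends [[0.4808596  0.34255266]
 [0.48840163 0.33943544]
 [0.51244717 0.14500071]
 [0.52131255 0.1431607 ]]
122 [83, 84, 84, 82, 83, 79, 73, 61, 60, 62, 62, 63, 64, 81, 124, 159, 166, 167, 165, 162, 162, 158, 143, 127, 129, 128, 126, 126, 127, 127]
130 [86, 86, 86, 85, 86, 80, 69, 66, 66, 67, 67, 66, 73, 109, 149, 163, 164, 162, 161, 162, 161, 145, 129, 129, 128, 129, 130, 128, 126, 125]
140 [87, 86, 87, 84, 81, 70, 66, 65, 65, 64, 65, 68, 100, 148, 167, 166, 165, 164, 164, 163, 148, 127, 130, 132, 134, 135, 135, 135, 136, 135]
205 [35, 37, 36, 33, 40, 57, 107, 166, 182, 183, 185, 184, 183, 173, 150, 142, 142, 143, 145, 144, 145, 143, 144, 142, 143, 142, 143, 142, 143, 141]
212 [51, 52, 52, 50, 55, 98, 162, 183, 184, 185, 185, 184, 177, 161, 144, 143, 144, 144, 145, 146, 145, 144, 143, 143, 143, 144, 145, 144, 144, 144]
220 [49, 51, 49, 55, 90, 150, 182, 185, 184, 186, 185, 180, 156, 133, 146, 150, 148, 148, 147, 146, 148, 148, 150, 150, 147, 148, 145, 145, 144, 143]
[[303.66034128 168.0342086 ]
 [314.94471425 185.83468115]]
0.63 2680
279 363 147 209
```

View pics/w2c.png

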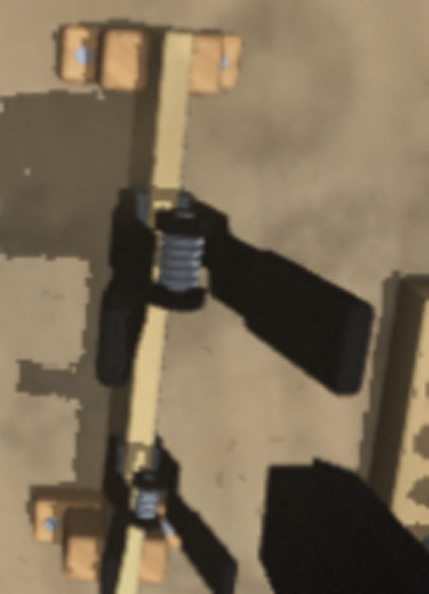

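Run:
```python
from h import *
d=np.load('w2.npz'); K,D,T=d['K'],d['D'],d['T']
L=onplane([(297.7,122),(297,130),(296.3,140),(290.1,205),(289.3,212),(288.4,220)],K,D,T,.075)
Q=onplane([(306.3,122),(305.4,130),(304.4,140),(297.6,205),(296.8,212),(295.9,220)],K,D,T,.075)
for P in (L,Q): p=np.polyfit(P[:,1],P[:,0],1); print('yaw',np.degrees(-np.arctan(p[0])),'x at -.147',np.polyval(p,-.147))
print(onplane([(305.5,169.4)],K,D,T,.115), 'handle end', onplane([(362.7,183.9),(354.5,209)],K,D,T,.112+.078))
for p,a in [((.5335,-.1465,.316),-5.7)]: print(rows(p,a))
```

```text
yaw -8.823678197743167 x at -.147 0.5282525633472507
yaw -8.924661791655478 x at -.147 0.537572120288058
[[ 0.53425097 -0.14711671  0.115     ]] handle end [[ 0.56543081 -0.14113439  0.19      ]
 [ 0.55928938 -0.16130562  0.19      ]]
(array([0.168, 1.74 , 3.459]), array([ 0.001, -0.002, -0.023]))
```

Run:
```python
from h import *
print(rows((.533,-.147,.316),-8.9))
```

```text
(array([0.15 , 1.725, 3.459]), array([ 0.001, -0.002,  0.297]))
```

```bash
python3 -m jog '[[[88,0.15,1.73,0,0,0,0.3],[88,0.15,1.73,0,0,0,0.3],[88,0.15,1.73,0,0,0,0.3],[88,0.15,1.73,1.2,0,0,0.3],[88,0.15,1.73,2.4,0,0,0.3],[88,0.15,1.73,3.46,0,0,0.3],[88,0.15,1.73,3.46,0,0,0.3],[88,0.15,1.73,3.46,0,0,0.3],[88,0.15,1.73,3.46,0,0,0.3]]]'
python3 - <<'E'
from h import *
print(rows((.533,-.147,.316),-8.9))
im,K,D,T=wrist('pics/w3.png')
print(env.get_obs()['contact_force'])
E
```

```text
clock: 5.1
tcp_pos: [0.5334, -0.1483, 0.3175]
tcp_rot: [0.761, 0.649, 0.001, 0.001]
contact_force: [-0.2, -0.2, 0.4]
opening: 0.998
gripper_force: 0.0
(array([ 0.042, -0.019,  0.05 ]), array([ 0.015, -0.001, -0.012]))
[-0.65688176  0.44573859 -0.15618951]
```

View pics/w3.png

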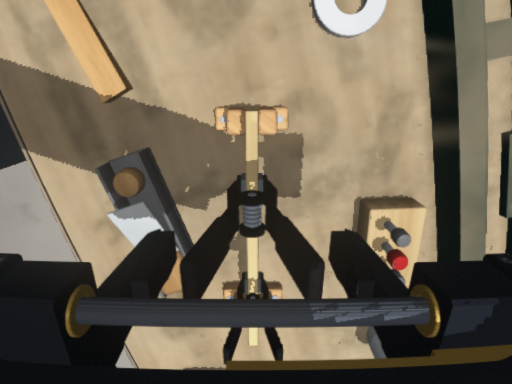

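The clamp is centred between the fingers: its pivot is at (252,212) and the handles end about (185,300) and (320,298). Squeezing now.

```bash
python3 -m jog '[[[70,0,0,0,0,0,0],[58,0,0,0,0,0,0],[50,0,0,0,0,0,0],[42,0,0,0,0,0,0],[34,0,0,0,0,0,0],[26,0,0,0,0,0,0],[15,0,0,0,0,0,0],[15,0,0,0,0,0,0],[15,0,0,0,0,0,0],[15,0,0,0,0,0,0]]]' 40
```

```text
clock: 6.4
tcp_pos: [0.533, -0.148, 0.3159]
tcp_rot: [0.76, 0.649, 0.0, 0.0]
contact_force: [-0.2, 0.1, -0.6]
opening: 0.306
gripper_force: 40.0
```

```bash
python3 -m jog '[[[15,0,0,-0.4,0,0,0],[15,0,0,-0.9,0,0,0],[15,0,0,-1.5,0,0,0],[15,0,0,-2.2,0,0,0],[15,0,0,-3,0,0,0],[15,0,0,-3.6,0,0,0],[15,0,0,-3.6,0,0,0],[15,0,0,-3.6,0,0,0]]]'
python3 - <<'E'
from h import *
im,K,D,T=wrist('pics/w4.png')
o=env.get_obs(); print(o['tcp_pos'],o['opening'])
P0=T
for t in ['spring_clamp','spring_clamp_grip','spring_clamp_tip_near','spring_clamp_tip_far','small_clamp']:
    print(t,[(np.round(d['location'],4).tolist(),round(d['score'],2)) for d in env.mark_of('wrist',t)[:2]])
s=env.camera('scene'); cv2.imwrite('pics/s4.png',s)
for t in ['spring_clamp','spring_clamp_tip_near','spring_clamp_tip_far','small_clamp','edge_mid']:
    print(t,[(np.round(d['location'],4).tolist(),round(d['score'],2)) for d in env.mark_of('scene',t)[:2]])
c=np.vstack([cv2.resize(im[:,:],(512,384)),cv2.resize(s[100:300,220:420],(512,512))]); cv2.imwrite('pics/c4.png',cv2.resize(c,(343,600)))
print(rows((.5015,.2425,.424),9.0))
E
```

```text
clock: 7.4
tcp_pos: [0.5327, -0.1478, 0.4234]
tcp_rot: [0.76, 0.649, -0.0, -0.0]
contact_force: [0.1, -0.3, -2.2]
opening: 0.303
gripper_force: 40.0
[ 0.53265752 -0.14782211  0.42314945] 0.3082762027486351
spring_clamp [([0.5327, -0.149, 0.2143], 0.91)]
spring_clamp_grip [([0.5426, -0.1489, 0.271], 0.55)]
spring_clamp_tip_near [([0.5142, -0.146, 0.1577], 0.81)]
spring_clamp_tip_far [([0.556, -0.1478, 0.1579], 0.76)]
small_clamp [([0.5208, -0.2375, 0.0952], 0.92)]
spring_clamp [([0.5322, -0.1423, 0.213], 0.89), ([0.5011, 0.2393, 0.1202], 0.29)]
spring_clamp_tip_near [([0.515, -0.1426, 0.1558], 0.56), ([0.55, -0.147, 0.2721], 0.49)]
spring_clamp_tip_far [([0.5558, -0.1477, 0.1561], 0.55)]
small_clamp [([0.5221, -0.235, 0.1006], 0.85), ([0.5594, -0.1485, 0.1597], 0.4)]
edge_mid [([0.5067, 0.2401, 0.1233], 0.72), ([0.5345, -0.1457, 0.2155], 0.72)]
(array([ 1.2694e+01, -3.0760e+00, -4.0000e-03]), array([-0.   ,  0.   , -1.802]))
```

View pics/c4.png

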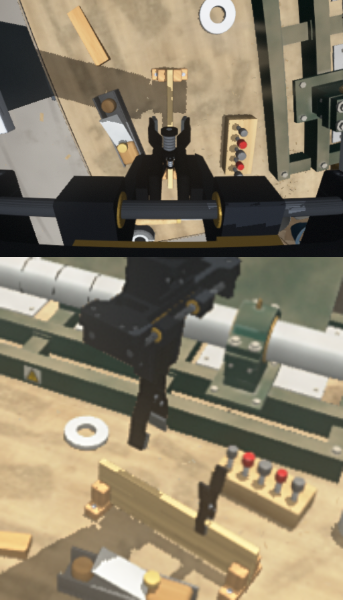

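The clamp is off the rack and held fully open, with its jaws symmetric below the fingers. The small clamp is undisturbed. Carrying it over to the block, at height.

```bash
python3 -m jog '[[[15,0.6,-0.15,0,0,0,-0.1],[15,1.8,-0.45,0,0,0,-0.3],[15,3.2,-0.8,0,0,0,-0.5],[15,4.7,-1.15,0,0,0,-0.7],[15,6.2,-1.5,0,0,0,-0.9],[15,7.7,-1.9,0,0,0,-1.1],[15,9.2,-2.25,0,0,0,-1.3],[15,10.6,-2.6,0,0,0,-1.5],[15,11.8,-2.9,0,0,0,-1.7],[15,12.4,-3.05,0,0,0,-1.8],[15,12.7,-3.08,0,0,0,-1.8],[15,12.7,-3.08,0,0,0,-1.8],[15,12.7,-3.08,0,0,0,-1.8],[15,12.7,-3.08,0,0,0,-1.8]]]'
python3 - <<'E'
from h import *
im,K,D,T=wrist('pics/w5.png'); np.savez('w5.npz',K=K,D=D,T=T)
for c in ['wrist','scene']:
  if c=='scene': env.camera(c)
  for t in ['spring_clamp','spring_clamp_tip_near','spring_clamp_tip_far','edge_mid']:
    print(c,t,[(np.round(d['location'],4).tolist(),round(d['score'],2)) for d in env.mark_of(c,t)[:2]])
cv2.imwrite('pics/w5c.png',cv2.resize(im[40:270,160:340],None,fx=2.6,fy=2.6,interpolation=cv2.INTER_CUBIC))
print(rows((.5015,.2425,.350),9.0), env.get_obs()['opening'])
E
```

```text
clock: 9.75
tcp_pos: [0.5017, 0.2416, 0.424]
tcp_rot: [0.65, 0.76, -0.0, 0.0]
contact_force: [-1.0, 0.5, -1.4]
opening: 0.309
gripper_force: 40.0
wrist spring_clamp [([0.4979, 0.2427, 0.2145], 0.93)]
wrist spring_clamp_tip_near [([0.4837, 0.2394, 0.1546], 0.83)]
wrist spring_clamp_tip_far [([0.5202, 0.2462, 0.1573], 0.92)]
wrist edge_mid [([0.5017, 0.2443, 0.1164], 0.81)]
scene spring_clamp [([0.5007, 0.2471, 0.2161], 0.92)]
scene spring_clamp_tip_near [([0.4814, 0.2436, 0.1582], 0.87)]
scene spring_clamp_tip_far [([0.5209, 0.2484, 0.1546], 0.76)]
scene edge_mid [([0.5013, 0.2359, 0.1213], 0.59)]
(array([-7.000e-03,  1.000e-03,  2.464e+00]), array([ 0.   ,  0.   , -0.002])) 0.30950394235358597
```

View pics/w5c.png

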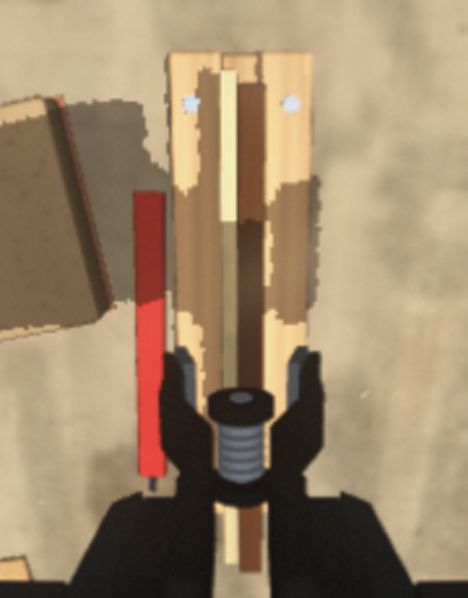

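The open jaws (inner pad faces at crop x 196 and 287) straddle the pair (219 to 264), so they are centred within 1 px. Going straight down by 74 mm.

```bash
python3 - <<'E'
from h import *
d=np.load('w5.npz'); print(onplane([(160+240/2.6,40+450/2.6)],d['K'],d['D'],d['T'],.218))
print(onplane([(160+232/2.6,40+70/2.6),(160+250/2.6,40+84/2.6),(160+232/2.6,40+564/2.6),(160+250/2.6,40+570/2.6)],d['K'],d['D'],d['T'],.118).mean(0))
E
python3 -m jog '[[[15,0,0,0.3,0,0,0],[15,0,0,0.7,0,0,0],[15,0,0,1.1,0,0,0],[15,0,0,1.4,0,0,0],[15,0,0,1.7,0,0,0],[15,0,0,2,0,0,0],[15,0,0,2.25,0,0,0],[15,0,0,2.4,0,0,0],[15,0,0,2.47,0,0,0],[15,0,0,2.47,0,0,0],[15,0,0,2.47,0,0,0],[15,0,0,2.47,0,0,0]]]'
python3 - <<'E'
from h import *
im,K,D,T=wrist('pics/w6.png')
for c in ['wrist','scene']:
  if c=='scene': s=env.camera(c)
  for t in ['spring_clamp','spring_clamp_tip_near','spring_clamp_tip_far','edge_mid','facing']:
    print(c,t,[(np.round(d['location'],4).tolist(),round(d['score'],2)) for d in env.mark_of(c,t)[:1]])
a=cv2.resize(im[40:270,160:340],(468,598)); b=cv2.resize(s[140:230,110:160],(332,598),interpolation=cv2.INTER_CUBIC)
cv2.imwrite('pics/c6.png',np.hstack([a,b]))
E
```

```text
[[0.50077689 0.24300982 0.218     ]]
[0.50126646 0.24242782 0.118     ]
clock: 11.75
tcp_pos: [0.5015, 0.2427, 0.3501]
tcp_rot: [0.65, 0.76, 0.0, 0.0]
contact_force: [-0.5, -0.5, -2.1]
opening: 0.307
gripper_force: 40.0
wrist spring_clamp [([0.5017, 0.2432, 0.1402], 0.78)]
wrist spring_clamp_tip_near [([0.484, 0.2413, 0.0822], 0.87)]
wrist spring_clamp_tip_far [([0.522, 0.249, 0.0844], 0.88)]
wrist edge_mid [([0.5037, 0.2435, 0.1165], 0.73)]
wrist facing [([0.4975, 0.2455, 0.0089], 0.62)]
scene spring_clamp [([0.5001, 0.2481, 0.1412], 0.7)]
scene spring_clamp_tip_near [([0.4798, 0.2435, 0.0836], 0.59)]
scene spring_clamp_tip_far [([0.5249, 0.2473, 0.0846], 0.61)]
scene edge_mid [([0.5061, 0.2405, 0.1199], 0.89)]
scene facing [([0.4981, 0.2404, 0.0195], 0.67)]
```

View pics/c6.png

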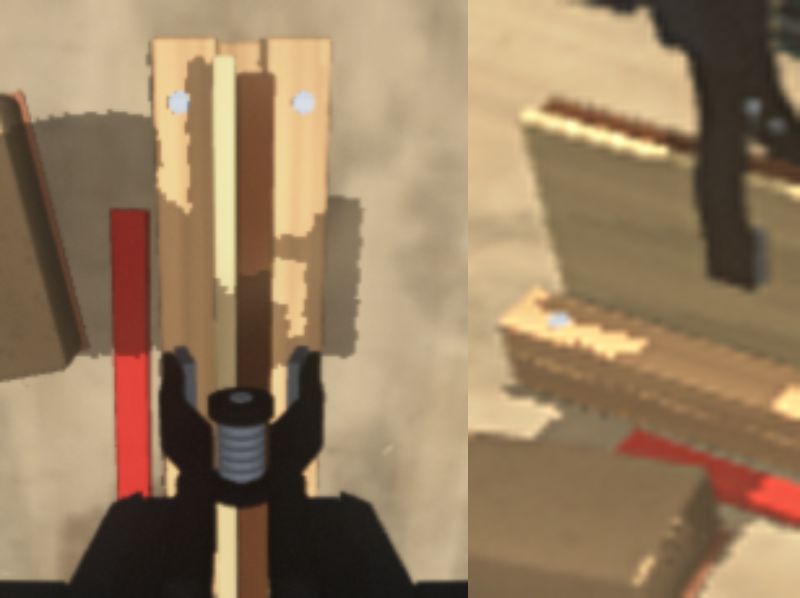

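The jaws straddle the pair with clear gaps on both sides, at crop x 196 to 215 and 273 to 288. The pads sit below the top edge (lower ends at about z = 0.083) and the facing is undisturbed. Handing in.

```bash
python3 -c "
from workcell import env
print(env.sign_off())"
```

```text
the job is handed in; nothing more can be done
None
```

The larger clamp is held fully open over the middle of the board and facing, with its pads below the top edge and touching neither piece. The facing and the small clamp look undisturbed in the camera pictures, and the job was handed in at about 12 s.

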